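# Load the scrap shredder and hold its access panel shut

## Task

With the yellow scoop (never with the fingers), move at least three of the five blue scrap balls from the grey tray into the shredder's black hopper, and set the scoop down upright on the bench or in the tray. Then turn the orange quarter-turn fastener, without pressing the panel down, until its slot is in line with the two red marks on the panel, and only then push the aluminium access panel fully down onto its seal and finish while still holding it pressed there with the fingers. Leave the blue-handled cutters and the glue bottle where they are.

Things in the scene. Friction and masses are not known exactly. Their poses are not given: they have to be found in the camera images.
- shredder: Low grey bench shredder, fixed; case 220 (its x) x 280 (its y) mm, deck 110 mm above the bench. Origin at the bench under the centre of the case. Black hopper in its +y half, aluminium access panel in its -y half, a gear motor (up to 105 mm high) sticks out 130 mm behind the case (+x).
- hopper_rim (a point): Centre of the hopper's open top, 126 mm above the bench, at shredder (0, +70 mm). Square opening 112 x 112 mm, walls 6 mm thick.
- hopper_in (a point): Centre of the hopper's flat inner floor, 75 mm below its rim (shredder axes).
- panel_top (a point): Centre of the upper face of the aluminium access panel, a plate 112 x 112 x 6 mm at shredder (0, -70 mm), 124 mm above the bench when up. Moves with the panel. Its axes are the shredder's; two red marks on the panel run along x through the centre, on either side of the fastener.
- panel (a joint): How far the panel is pushed straight down, in m: 0 up (as at the start), 0.008 fully down on its seal, a hard stop. Springs hold it up: about 3 N starts it moving, about 10 N holds it fully down; it rises again when let go. It may be pushed anywhere on the plate or through the fastener.
- fastener (a joint): Angle of the orange fastener wing in rad, counter-clockwise from above: at 0 its slot lies along the panel's x, in line with the red marks. Starts 0.7 to 1.5; stops at -0.3 and 1.6. It does not click; friction about 0.06 N m holds it where it is left.
- fastener_grip (a point): Grip point of the fastener: on its vertical axis, 20 mm above panel_top. Its x axis turns with the wing and lies along it. The wing is an upright orange bar 40 mm long (x), 11 mm thick (y), its top 30 mm above panel_top with the black slot along it, on a dark disc 42 mm across and 4 mm thick.
- tray: Grey open tray, fixed, outside 280 (x) x 110 (y) x 45 mm high, upright walls and floor 5 mm thick; origin at the centre of its underside. The balls start in its half towards the robot, between x = -111 and -19 mm.
- scoop: Loose yellow scoop, 120 g, standing on its flat pan; origin at the centre of the underside. Pan 84 (x) x 88 (y) mm, floor 2 mm, side walls 28 high from x = -18 back; open front edge at x = -42 mm, towards the robot at yaw 0; back wall 30 high at x = +42. Black upright handle 22 (x) x 16 (y) mm centred at x = +50, from 20 to 96 mm high. It fits along the tray with 6 mm to spare each side.
- scoop_grip (a point): Grip point on the scoop's handle: scoop (50, 0, 78) mm; fingers close along the scoop's y.
- scoop_lip (a point): Middle of the scoop's front edge, at the underside: scoop (-42, 0, 0) mm.
- ball0: Blue printed scrap ball, 24 mm in diameter, 10 g, smooth and slippery (friction about 0.25), rolls freely; pushed against a tray wall it rides up over the scoop's lip; origin at its centre.
- ball1: Blue printed scrap ball, 24 mm in diameter, 10 g, smooth and slippery (friction about 0.25), rolls freely; pushed against a tray wall it rides up over the scoop's lip; origin at its centre.
- ball2: Blue printed scrap ball, 24 mm in diameter, 10 g, smooth and slippery (friction about 0.25), rolls freely; pushed against a tray wall it rides up over the scoop's lip; origin at its centre.
- ball3: Blue printed scrap ball, 24 mm in diameter, 10 g, smooth and slippery (friction about 0.25), rolls freely; pushed against a tray wall it rides up over the scoop's lip; origin at its centre.
- ball4: Blue printed scrap ball, 24 mm in diameter, 10 g, smooth and slippery (friction about 0.25), rolls freely; pushed against a tray wall it rides up over the scoop's lip; origin at its centre.
- cutters: Flush cutters with blue handles lying flat, 115 x 64 x 15 mm; a bystander. Origin under its middle.
- glue: White glue bottle with a red cap, 34 mm across, 100 mm high; a bystander. Origin under its centre.

How it is judged:
By the outcome, as a careful person would: the job done as asked, in the order asked, and still so for the second after the job is handed in, while the arm keeps its last pose, push and grip.
It also fails if it takes over 72 s, if anything falls off the work surface, if the arm or the gripper's body presses on something with over 40 N, if the wrist force passes 120 N, or if a joint passes its speed limit or range.

## Robot

A 6-joint arm with a two-finger parallel gripper is mounted at the origin on the work surface. World frame = base frame: x ahead of the robot, y to its left, z up, the work surface at z = 0. Lengths are in m, angles in degrees, forces in N, time in s.
With the tool pointing down it reaches from about 0.375 to 0.9 m from the base axis. Payload 3.1 kg.
Tool frame: the origin (TCP) lies on the centre line of the jaws, within the pads' length; the fingertips stand 17 mm ahead of it and the grasp point (between the pads) lies 2 mm behind it; z points along the fingers, y is the line along which they close (so a half turn about z gives the same grasp; the last joint's range is limited). The gripper opens to 87 mm and grips with 3 to 60 N. Pads are 19 mm wide; open, the fingers measure 117 mm over their backs; the gripper's body (75 mm by 190 mm) begins 51 mm behind the grasp point.
Start: joints at [56.866, 30.224, 82.088, -0, 67.689, -10.227], TCP at [0.243, 0.576, 0.24] pointing down, gripper open.
Joint ranges: [-176.69, 176.69], [-43.24, 126.21], [12.49, 139.97], [-82, 262], [0, 151.66], [-163.58, 163.58]. Speed limits (degrees/s): [159.86, 159.86, 180, 180, 180, 180].

## Interface

Orientations are given as a 3x3 rotation matrix whose columns are the frame's x, y, z axes.
In Python, from rig import bot, imaging, finder gives the robot as it stands. The module is installed in compiled form; this text tells all that it offers.
- The arm moves only by the tool play_rows, never from a script. Its argument "motion" is a list that holds one entry, the list of rows, each a list of 6 numbers: the shift along the tool's x, y, z in m, then the turn, a rotation vector about the tool's x, y, z in degrees. In form: [[[dx, dy, dz, wx, wy, wz], ...]]. A call has 1 to 8 rows; each row is the pose to reach, as a shift and turn from the pose commanded when the call began, along the tool's axes at that moment; what a row does not reach only later rows make up. A row lasts 1/12 s, in which the tool goes at most 41.7 mm and 7.16 degrees, less where a joint would pass 70% of its speed; a pose out of reach is approached as far as the arm can. A call with a gripper value outside its range is refused whole. "fingers" is the finger opening in m, from 0 to 0.087, set as the call begins (left out, the last holds). The fingers move at their own pace and stop on an object; the grip force is fixed at half the most. Time passes only in rows, so rows that repeat a pose let the fingers close. It gives the time, the measured TCP pose, the force, the opening and the grip force at its end, in the units of the state.
- bot.read_state(): the state, without advancing time (a new reading comes with each control period).
- imaging.capture(name): name is "scene" or "top" or "wrist"; returns a dict with "frame" (420x560x3 uint8, red, green, blue), "camera_matrix" (3x3 intrinsics, pixels), "R" (3x3) and "t" (3): a world point X has camera coordinates R X + t. Camera axes: x right, y down, z forward; pixel columns grow to the right and rows downward; lengths in m; the calibration is good to about 2 mm. A picture is of the moment at which its call begins. There is no depth.
- bot.hand_in(): hands the job in; it is judged then, once.
Trained networks look in the newest picture that a camera, given by its name, has taken for a name from the list of things; names that differ only in an ending like _2 or _b are one class to them, and where a whole thing is asked for, a point or a joint stands for the part that bears it (a point fixed in the world has none). Each returns a list of dicts, best first, with "confidence" (0 to 1); they miss things now and then, are a little off and sometimes report something else, mostly with a low value. They report only what shows in the picture. A call takes as long as a camera call.
- finder.recognise(camera, name): "at" ([x, y, z] in m, in world coordinates, good to about 4 mm: the middle of the surface that is visible of it).
- finder.outline_of(camera, name): "pixels" (420x560 bool, what is visible of it).
The state is a dict: "time_s": time; "joint_positions": joint angles; "qvel": joint speeds; "tau": joint torques, N m; "position": TCP position; "tcp_rot": TCP orientation; "force": force on the tool from outside, world axes, zero at the start; "moment": the same for the moment, N m; "opening": opening from 0.0 (shut) to 1.0 (fully open); "grasp_force": force on a finger pad.
Only numpy, scipy, OpenCV 4.12 (cv2) and the standard library are available. Lean on these libraries where they do the work, as an engineer would, in place of code of your own. Each camera call takes 0.05 s, during which the arm holds its last target. There are 200 camera calls.

## Working session

There is one attempt and no reset: what is moved stays moved. The work goes in short steps, Python scripts to look and compute and a tool call to move; the robot and the scene stay as the last step left them, time stands still between calls to the robot, and variables do not carry over. Pictures are saved under pics/ and viewed, at most 10 in all, crops included, and the job is handed in when it is done.

Besides the shell and the picture viewer there is one more tool, called after "Emit:" as name(argument=value, ...), one argument or row to a line, values as JSON. play_rows: Moves the arm, as the interface text tells. Its arguments: {"type":"object","properties":{"motion":{"type":"array"},"fingers":{"type":"number"}},"required":["motion"]}

```bash
mkdir -p pics; cat > h.py <<'E'
import numpy as np, cv2
from rig import bot, imaging, finder
def snap(n,f=None):
    c=imaging.capture(n)
    if f: cv2.imwrite(f'pics/{f}.png',c['frame'][:,:,::-1])
    return c
def px(c,X):
    p=c['camera_matrix']@(c['R']@np.array(X)+c['t']); return p[:2]/p[2]
def ray(c,uv,z):
    d=c['R'].T@np.linalg.inv(c['camera_matrix'])@np.array([uv[0],uv[1],1.]); o=-c['R'].T@c['t']
    return o+d*(z-o[2])/d[2]
E
python3 - <<'E'
from h import *
np.set_printoptions(precision=4,suppress=True)
s=bot.read_state(); print(s['time_s'],s['position'],s['tcp_rot'],s['force'])
for n in ['scene','top']:
    c=snap(n,n+'0'); print(n,-c['R'].T@c['t'])
    for o in ['shredder','hopper_rim','panel','fastener','tray','scoop','ball0','cutters','glue']:
        r=finder.recognise(n,o); print(o,[(np.round(d['at'],3).tolist(),round(d['confidence'],2)) for d in r[:6]])
E
```

```text
0.0 [0.2429 0.5751 0.2386] [[-0.9211  0.3892 -0.0012]
 [ 0.3892  0.9211 -0.0018]
 [ 0.0004 -0.0021 -1.    ]] [0.3611 0.4686 0.4927]
scene [ 1.1785 -0.5463  0.8038]
shredder [([0.643, -0.295, 0.108], 0.95)]
hopper_rim [([0.645, -0.297, 0.108], 0.88)]
panel [([0.585, -0.329, 0.124], 0.92), ([0.584, 0.133, 0.018], 0.43)]
fastener [([0.587, -0.325, 0.138], 0.91), ([0.553, 0.323, 0.017], 0.43)]
tray [([0.582, 0.135, 0.018], 0.98), ([0.552, 0.319, 0.012], 0.47), ([0.583, -0.332, 0.122], 0.25)]
scoop [([0.555, 0.322, 0.018], 0.75), ([0.649, -0.295, 0.109], 0.72)]
ball0 [([0.558, 0.109, 0.023], 0.49), ([0.481, 0.123, 0.024], 0.48)]
cutters [([0.375, 0.318, 0.012], 0.8)]
glue [([0.686, 0.347, 0.054], 0.77), ([0.583, 0.134, 0.017], 0.45)]
top [0.4484 0.0281 1.1247]
shredder [([0.593, -0.26, 0.113], 0.62)]
hopper_rim [([0.595, -0.269, 0.112], 0.59)]
panel [([0.58, -0.322, 0.121], 0.86)]
fastener [([0.57, -0.322, 0.136], 0.73)]
tray [([0.582, 0.127, 0.006], 0.63)]
scoop [([0.538, 0.327, 0.003], 0.76), ([0.507, 0.086, 0.023], 0.5)]
ball0 [([0.502, 0.148, 0.025], 0.57), ([0.506, 0.089, 0.024], 0.54), ([0.474, 0.087, 0.023], 0.4), ([0.549, 0.115, 0.024], 0.4)]
cutters [([0.372, 0.31, 0.017], 0.6)]
glue [([0.672, 0.351, 0.065], 0.67), ([0.595, -0.263, 0.109], 0.59)]
```

View pics/top0.png

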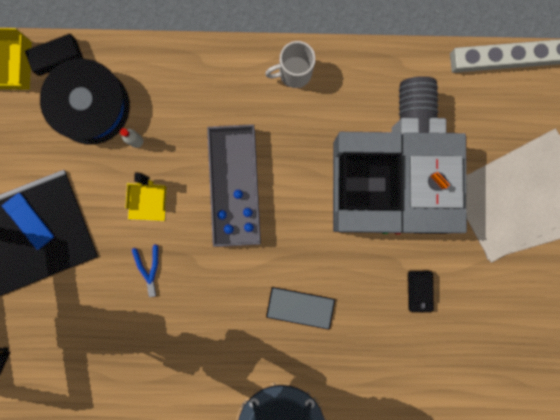

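View pics/scene0.png

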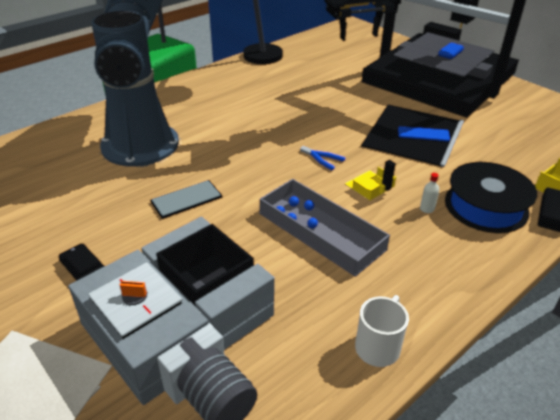

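The top view has the scoop pan at about (146,202) with its handle towards +x. The tray is at (235,186) with five balls in its near half. The hopper is at (367,184) and the panel with the orange wing is at (438,182). The scene view agrees. Next I'll fit the models to the outlines.

```bash
cat > fit.py <<'E'
from h import *
from scipy.optimize import minimize
def box(x0,x1,y0,y1,z0,z1): return [(x,y,z) for x in (x0,x1) for y in (y0,y1) for z in (z0,z1)]
M=.001*np.array
W=lambda *a:np.array(box(*a))/1000.
MOD={'tray':[W(-140,140,-55,55,0,45)],
 'scoop':[W(-42,42,-44,44,0,2),W(-18,42,-44,44,0,28),W(39,61,-8,8,20,96)],
 'panel':[W(-56,56,-56,56,118,124)],
 'shredder':[W(-110,110,-140,140,0,110)],
 'cutters':[W(-57,57,-32,32,0,15)]}
def render(c,m,p,S=4):
    a=np.zeros((420*S,560*S),np.uint8); x,y,t=p; R=np.array([[np.cos(t),-np.sin(t),0],[np.sin(t),np.cos(t),0],[0,0,1]])
    for b in m:
        q=(R@b.T).T+[x,y,0]; u=np.array([px(c,v) for v in q]); u=(u+.5)*S-.5
        h=cv2.convexHull(u.astype(np.float32)); cv2.fillConvexPoly(a,np.round(h*16).astype(np.int32),1,shift=4)
    return a>0
def fit(caps,name,p0,masks=None,S=4):
    ms=masks or {}
    for n in caps:
        if n not in ms:
            r=finder.outline_of(n,name)
            if r: ms[n]=r[0]['pixels']
    big={n:cv2.resize(np.asarray(m,np.uint8)*255,None,fx=S,fy=S,interpolation=cv2.INTER_LINEAR)>127 for n,m in ms.items()}
    def cost(p):
        s=0
        for n in big:
            r=render(caps[n],MOD[name],p,S); s+=1-(r&big[n]).sum()/max(1,(r|big[n]).sum())
        return s/len(big)
    p=np.array(p0,float)
    for st in (.02,.006):
        sx=np.vstack([p]+[p+st*np.eye(3)[i]*[1,1,6] for i in range(3)])
        o=minimize(cost,p,method='Nelder-Mead',options=dict(initial_simplex=sx,xatol=2e-4,fatol=1e-4)); p=o.x
    return p,1-o.fun
E
python3 - <<'E'
from fit import *
np.set_printoptions(precision=4,suppress=True)
caps={n:snap(n) for n in('top','scene')}
for name,p0 in [('tray',(.582,.13,.04)),('scoop',(.54,.325,-.03)),('panel',(.582,-.325,0)),('shredder',(.59,-.255,0))]:
    for cs in (['top'],['scene'],['top','scene']):
        p,i=fit({k:caps[k] for k in cs},name,p0); print(name,cs,p[:2],np.degrees(p[2]),round(i,3))
for n in caps:
    f=caps[n]['frame'].astype(int); r,g,b=f[...,0],f[...,1],f[...,2]
    hsv=cv2.cvtColor(caps[n]['frame'],cv2.COLOR_RGB2HSV)
    m=((hsv[...,0]>105)&(hsv[...,0]<128)&(hsv[...,1]>150)&(hsv[...,2]>50)).astype(np.uint8)
    k,l,st,ce=cv2.connectedComponentsWithStats(m)
    for i in range(1,k):
        X=ray(caps[n],ce[i],.017)
        if st[i,4]>6 and .4<X[0]<.75 and 0<X[1]<.25: print(n,'ball',X[:2],st[i,4])
    o=finder.outline_of(n,'fastener')
    if o:
        m=o[0]['pixels']; q=np.argwhere(m)[:,::-1].astype(float); w=np.array([ray(caps[n],u,.146)[:2] for u in q]); c=w.mean(0)
        e,v=np.linalg.eigh(np.cov((w-c).T)); print(n,'wing',c,len(q),np.degrees(np.arctan2(v[1,1],v[0,1])),np.sqrt(e))
    m=((hsv[...,0]>5)&(hsv[...,0]<14)&(hsv[...,1]>200)&(hsv[...,2]>120)); q=np.argwhere(m)[:,::-1]; w=np.array([ray(caps[n],u,.15)[:2] for u in q]); k=np.hypot(w[:,0]-.58,w[:,1]+.325)<.035; w=w[k]; c=w.mean(0)
    e,v=np.linalg.eigh(np.cov((w-c).T)); print(n,'orange',c,len(w),np.degrees(np.arctan2(v[1,1],v[0,1])),np.sqrt(e))
E
```

```text
Traceback (most recent call last):
  File "fit.py", line 4, in <module>
    M=.001*np.array
      ~~~~^~~~~~~~~
TypeError: unsupported operand type(s) for *: 'float' and 'builtin_function_or_method'
```

```bash
sed -i '/^M=/d' fit.py; cat > m1.py <<'E'
from fit import *
np.set_printoptions(precision=4,suppress=True)
caps={n:snap(n) for n in('top','scene')}
for name,p0 in [('tray',(.582,.13,.04)),('scoop',(.54,.325,-.03)),('panel',(.582,-.325,0)),('shredder',(.59,-.255,0))]:
    for cs in (['top'],['scene'],['top','scene']):
        p,i=fit({k:caps[k] for k in cs},name,p0); print(name,cs,p[:2],np.degrees(p[2]),round(i,3))
for n in caps:
    hsv=cv2.cvtColor(caps[n]['frame'],cv2.COLOR_RGB2HSV)
    m=((hsv[...,0]>105)&(hsv[...,0]<128)&(hsv[...,1]>150)&(hsv[...,2]>50)).astype(np.uint8)
    k,l,st,ce=cv2.connectedComponentsWithStats(m)
    for i in range(1,k):
        X=ray(caps[n],ce[i],.017)
        if st[i,4]>6 and .4<X[0]<.75 and 0<X[1]<.25: print(n,'ball',X[:2],st[i,4])
    m=((hsv[...,0]>5)&(hsv[...,0]<14)&(hsv[...,1]>200)&(hsv[...,2]>120)); q=np.argwhere(m)[:,::-1]; w=np.array([ray(caps[n],u,.15)[:2] for u in q]); k=np.hypot(w[:,0]-.58,w[:,1]+.325)<.035; w=w[k]
    if len(w)>5:
        c=w.mean(0); e,v=np.linalg.eigh(np.cov((w-c).T)); print(n,'orange',c,len(w),np.degrees(np.arctan2(v[1,1],v[0,1])),np.sqrt(e))
E
python3 m1.py
```

```text
tray ['top'] [0.5721 0.1204] 4.146443010952457 0.918
tray ['scene'] [0.5711 0.1193] 3.7147015775417396 0.92
tray ['top', 'scene'] [0.5719 0.1198] 3.8410717080465453 0.917
scoop ['top'] [0.531  0.3294] -0.6858047967599061 0.947
scoop ['scene'] [0.5304 0.3302] -3.478818562541464 0.905
scoop ['top', 'scene'] [0.531  0.3295] -1.8664601688938387 0.92
panel ['top'] [ 0.5777 -0.3252] -0.31968801746073866 0.942
panel ['scene'] [ 0.5772 -0.3255] 0.656616267021919 0.961
panel ['top', 'scene'] [ 0.5773 -0.3256] 0.3623204760084633 0.951
shredder ['top'] [ 0.5784 -0.254 ] 0.037053271293730226 0.839
shredder ['scene'] [ 0.5776 -0.2541] 0.9666845762566193 0.848
shredder ['top', 'scene'] [ 0.5777 -0.254 ] 0.5683363936042883 0.843
top ball [0.553  0.1115] 57
top ball [0.5095 0.0879] 59
top ball [0.5034 0.1486] 60
top ball [0.4746 0.0845] 58
top ball [0.4692 0.1328] 68
top orange [ 0.5773 -0.3241] 59 47.24966086013643 [0.0045 0.0102]
scene ball [0.4671 0.1325] 81
scene ball [0.5007 0.1487] 78
scene ball [0.4688 0.0922] 29
scene ball [0.5044 0.0946] 28
scene ball [0.5506 0.112 ] 80
scene orange [ 0.5811 -0.3256] 142 -148.88015765050045 [0.0043 0.0127]
```

```bash
cat > plan.py <<'E'
from h import *
from scipy.spatial.transform import Rotation as Ro
import json,os
def Rt(yaw,tilt=0):
    """tool: y along frame y at yaw, pointing down; tilt>0 = lip down (fingers swing to +x)."""
    b=Ro.from_euler('z',yaw,degrees=True)*Ro.from_euler('y',-tilt,degrees=True)
    return b.as_matrix()@np.diag([-1,1,-1.])
def cur():
    if os.path.exists('cmd.json'):
        d=json.load(open('cmd.json')); return np.array(d['p']),np.array(d['R'])
    R=np.array([[-.9211,.3892,0],[.3892,.9211,0],[0,0,-1]]); return np.array([.243,.576,.24]),R
def to(steps):
    """list of (pos,R); prints tool-axis rows from the present command, keeps the last as the command"""
    p0,R0=cur()
    for p,R in steps:
        d=np.round(R0.T@(np.array(p)-p0),4); w=np.round(Ro.from_matrix(R0.T@R).as_rotvec(degrees=True),1)
        print([float(v) for v in d]+[float(v) for v in w],'mm %.0f deg %.0f'%(1e3*np.linalg.norm(d),np.linalg.norm(w)))
    json.dump(dict(p=(p0+R0@d).tolist(),R=(R0@Ro.from_rotvec(w,degrees=True).as_matrix()).tolist()),open('cmd.json','w'))
def lip(yaw,tilt,L):
    """TCP pose that puts scoop_lip at L (scoop yaw,tilt), tool y along scoop y"""
    R=Rt(yaw,tilt); B=R@np.diag([-1,1,-1.]); return np.array(L)+B@np.array([.092,0,.076]),R
E
python3 -c "
from plan import *
to([((.581,.328,.18),Rt(-2))])"
```

```text
[-0.4079, -0.0969, 0.06, 0.0, 0.0, -20.9] mm 424 deg 21
```

```bash
rm cmd.json; python3 -c "
from plan import *
p,R=cur(); q=p+R@np.array([-.28,-.0969,.06]); to([(q,Rt(-2))]); print(cur()[0])
to([((.581,.328,.18),Rt(-2))])"
```

```text
[-0.28, -0.0969, 0.06, 0.0, 0.0, -20.9] mm 302 deg 21
[0.46319452 0.37776941 0.18      ]
[-0.1195, -0.0456, 0.0, 0.0, 0.0, -0.0] mm 128 deg 0
```

Emit:
play_rows(
  motion=[
    [[-0.28,-0.0969,0.06,0,0,-20.9],[-0.28,-0.0969,0.06,0,0,-20.9],[-0.28,-0.0969,0.06,0,0,-20.9],[-0.28,-0.0969,0.06,0,0,-20.9],[-0.28,-0.0969,0.06,0,0,-20.9],[-0.28,-0.0969,0.06,0,0,-20.9],[-0.28,-0.0969,0.06,0,0,-20.9],[-0.28,-0.0969,0.06,0,0,-20.9]],
  ],
  fingers=0.087,
)

```text
time_s: 2.57
position: [0.4672, 0.3739, 0.1787]
tcp_rot: [[-0.999, 0.039, 0.001], [0.039, 0.999, -0.001], [-0.001, -0.001, -1.0]]
force: [0.2, 0.8, 0.3]
opening: 0.997
grasp_force: 0.0
```

Emit:
play_rows(
  motion=[
    [[-0.06,-0.0228,0,0,0,0],[-0.1195,-0.0456,0,0,0,0],[-0.1195,-0.0456,0,0,0,0],[-0.1195,-0.0456,0,0,0,0],[-0.1195,-0.0456,0,0,0,0],[-0.1195,-0.0456,0,0,0,0],[-0.1195,-0.0456,0,0,0,0]],
  ],
)

```text
time_s: 3.15
position: [0.5795, 0.3282, 0.1792]
tcp_rot: [[-0.999, 0.034, -0.002], [0.034, 0.999, -0.0], [0.002, -0.0, -1.0]]
force: [0.0, 0.5, 0.1]
opening: 0.999
grasp_force: 0.0
```

```bash
python3 - <<'E'
from fit import *
np.set_printoptions(precision=4,suppress=True)
c=snap('wrist','w1'); t=snap('top'); s=bot.read_state(); print(s['position'],-c['R'].T@c['t'],c['R'][2])
print(finder.recognise('wrist','scoop')[:2])
for n,p in dict(grip=(.581,.328,.096),lip=(.489,.331,0)).items(): print(n,px(c,p))
print(fit({'wrist':c},'scoop',(.531,.3295,-.03)))
E
```

```text
[0.5795 0.3286 0.1795] [0.5072 0.3307 0.3248] [ 0.261  -0.0106 -0.9653]
[{'at': [0.5365, 0.3339, 0.0014], 'confidence': 0.66}]
grip [278.3165 223.6248]
lip [278.3132 106.3795]
(array([ 0.5286,  0.3305, -0.036 ]), np.float64(0.9615053719036705))
```

View pics/w1.png

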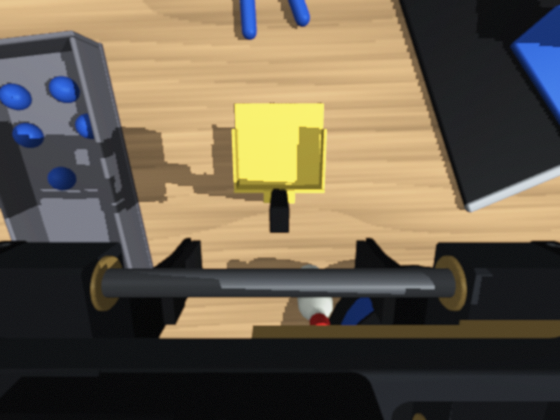

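The wrist view shows the pan at (279,148) and the handle at (279,210), centred between the fingers. The fit puts the scoop at (0.529, 0.330), yaw -2°. I'll go straight down and grip.

Emit:
play_rows(
  motion=[
    [[0,0,0.04,0,0,0],[0,0,0.08,0,0,0],[0,0,0.1035,0,0,0],[0,0,0.1035,0,0,0],[0,0,0.1035,0,0,0]],
  ],
)

```text
time_s: 3.77
position: [0.5799, 0.3279, 0.075]
tcp_rot: [[-0.999, 0.034, -0.003], [0.034, 0.999, -0.001], [0.003, -0.001, -1.0]]
force: [-0.1, -0.3, 0.9]
opening: 1.0
grasp_force: 0.0
```

Emit:
play_rows(
  motion=[
    [[0,0,0,0,0,0],[0,0,0,0,0,0],[0,0,0,0,0,0],[0,0,0,0,0,0],[0,0,0,0,0,0],[0,0,0,0,0,0],[0,0,0,0,0,0],[0,0,0,0,0,0]],
  ],
  fingers=0,
)

```text
time_s: 4.43
position: [0.5813, 0.3277, 0.0761]
tcp_rot: [[-0.999, 0.035, 0.0], [0.035, 0.999, 0.0], [-0.0, 0.0, -1.0]]
force: [1.2, -0.5, -0.0]
opening: 0.477
grasp_force: 0.0
```

Emit:
play_rows(
  motion=[
    [[0,0,0,0,0,0],[0,0,0,0,0,0],[0,0,0,0,0,0],[0,0,0,0,0,0],[0,0,0,0,0,0],[0,0,0,0,0,0],[0,0,0,0,0,0]],
  ],
)

```text
time_s: 5.02
position: [0.5813, 0.3277, 0.0759]
tcp_rot: [[-0.999, 0.035, -0.0], [0.035, 0.999, 0.0], [0.0, 0.0, -1.0]]
force: [0.4, 0.5, -0.3]
opening: 0.181
grasp_force: 30.0
```

```bash
python3 - <<'E'
from plan import *
json.dump(dict(p=[.581,.328,.0765],R=Rt(-2).tolist()),open('cmd.json','w'))
c,s=np.cos(np.radians(3.9)),np.sin(np.radians(3.9)); T=lambda x,y:np.array([.572+c*x-s*y,.120+s*x+c*y])
print(T(-135,0)/1 if 0 else T(-.135,0),T(.135,0))
# 1: lift ; 2: above the tray, lip at tray x=+0.036 
print('lift'); to([((.581,.328,.20),Rt(-2))])
p=T(.040+.092,0); print('over',p); to([((p[0],p[1],.20),Rt(3.9))])
E
```

```text
[0.43731262 0.11081794] [0.70668738 0.12918206]
lift
[0.0, 0.0, -0.1235, 0.0, 0.0, 0.0] mm 124 deg 0
over [0.70369432 0.12897802]
[-0.1296, -0.1946, 0.0, 0.0, 0.0, -5.9] mm 234 deg 6
```

Emit:
play_rows(
  motion=[
    [[0,0,-0.02,0,0,0],[0,0,-0.06,0,0,0],[0,0,-0.1,0,0,0],[0,0,-0.1235,0,0,0],[0,0,-0.1235,0,0,0]],
  ],
)

```text
time_s: 5.43
position: [0.5849, 0.3291, 0.2065]
tcp_rot: [[-0.999, 0.035, 0.012], [0.035, 0.999, 0.004], [-0.012, 0.005, -1.0]]
force: [1.1, -0.5, -0.5]
opening: 0.179
grasp_force: 30.0
```

```bash
python3 - <<'E'
from plan import *
json.dump(dict(p=[.581,.328,.2],R=Rt(-2).tolist()),open('cmd.json','w'))
c,s=np.cos(np.radians(3.9)),np.sin(np.radians(3.9)); T=lambda x,y:np.array([.572+c*x-s*y,.120+s*x+c*y])
p=T(.012+.092,0); print('over',p); to([((p[0],p[1],.20),Rt(3.9))])
E
```

```text
over [0.67575916 0.12707359]
[-0.1017, -0.1975, 0.0, 0.0, 0.0, -5.9] mm 222 deg 6
```

Emit:
play_rows(
  motion=[
    [[-0.015,-0.028,0,0,0,-1],[-0.035,-0.068,0,0,0,-3],[-0.055,-0.107,0,0,0,-5.9],[-0.075,-0.146,0,0,0,-5.9],[-0.09,-0.175,0,0,0,-5.9],[-0.1017,-0.1975,0,0,0,-5.9],[-0.1017,-0.1975,0,0,0,-5.9],[-0.1017,-0.1975,0,0,0,-5.9]],
  ],
)

```text
time_s: 6.1
position: [0.6758, 0.1248, 0.198]
tcp_rot: [[-0.998, -0.064, -0.003], [-0.064, 0.998, 0.0], [0.002, 0.0, -1.0]]
force: [-0.3, 0.7, -1.4]
opening: 0.182
grasp_force: 30.0
```

```bash
python3 - <<'E'
from fit import *
np.set_printoptions(precision=4,suppress=True)
c=snap('wrist','w2'); t=snap('top'); s=bot.read_state(); print(s['position'],s['tcp_rot'][:,1])
print(fit({'wrist':c},'tray',(.572,.12,.068)))
# scoop held: underside z ~0.124 -> shift model
for k in range(3): MOD['scoop'][k][:,2]+=s['position'][2]-.076
print(fit({'wrist':c},'scoop',(.626,.124,.068)))
print('expected pan centre',s['position'][:2]-.05*np.array([.9977,.068]))
E
```

```text
[0.6748 0.1274 0.1984] [-0.068   0.9977  0.0008]
(array([0.5689, 0.1209, 0.0699]), np.float64(0.36568416872732523))
(array([0.6226, 0.1217, 0.0637]), np.float64(0.9250899555685046))
expected pan centre [0.6249 0.124 ]
```

View pics/w2.png

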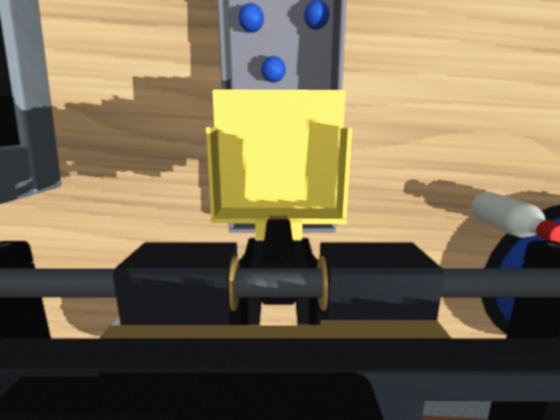

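The lip is at row 90, columns 214–345. The tray's side walls are at about columns 220 and 345 at row 50, and its far end edge is at row 229, columns 228–336. I'll compare these with the predicted pixels.

```bash
python3 - <<'E'
from h import *
np.set_printoptions(precision=1,suppress=True)
c=snap('wrist')
a=np.radians(3.9);co,s=np.cos(a),np.sin(a); T=lambda x,y,z:np.array([.572+co*x-s*y,.120+s*x+co*y,z])
for y in(-.055,.055,-.05,.05): print('rim',y,[px(c,T(x,y,.045)) for x in(-.03,-.01,.01,.14)])
st=bot.read_state(); p=st['position'];R=st['tcp_rot']
for y in(-.044,.044): print('lip',px(c,p+R@np.array([.092,y,.076])), px(c,p+R@np.array([.068,y,.048])))
g=c['frame'].astype(int).sum(2)
for r in(30,50,75): print(r,g[r,210:240].tolist(),g[r,328:356].tolist())
E
```

```text
rim -0.055 [array([215. ,  53.9]), array([216.1,  78.2]), array([217.2, 101.6]), array([223.5, 235. ])]
rim 0.055 [array([339.3,  54.1]), array([338.1,  78.4]), array([337. , 101.8]), array([330.5, 235.3])]
rim -0.05 [array([220.6,  53.9]), array([221.7,  78.2]), array([222.7, 101.6]), array([228.4, 235.1])]
rim 0.05 [array([333.7,  54.1]), array([332.6,  78.4]), array([331.5, 101.8]), array([325.6, 235.3])]
lip [213.3  95.2] [206.1 132.9]
lip [343.7  95.2] [350.9 132.9]
30 [307, 308, 305, 302, 292, 312, 366, 430, 452, 445, 387, 321, 292, 288, 288, 291, 327, 390, 422, 392, 327, 282, 271, 275, 277, 273, 272, 271, 266, 247] [246, 213, 173, 163, 161, 160, 166, 205, 282, 376, 440, 464, 477, 497, 515, 521, 521, 526, 524, 522, 523, 525, 523, 526, 525, 526, 526, 529]
50 [307, 309, 305, 305, 298, 292, 310, 376, 428, 455, 438, 385, 322, 288, 286, 287, 299, 344, 410, 453, 464, 470, 464, 465, 467, 465, 466, 465, 465, 468] [221, 181, 162, 159, 163, 165, 194, 270, 367, 441, 473, 496, 535, 575, 580, 582, 585, 585, 584, 585, 587, 587, 588, 586, 590, 592, 590, 592]
75 [357, 354, 356, 354, 355, 354, 347, 342, 375, 425, 454, 442, 389, 319, 290, 291, 291, 298, 344, 407, 449, 462, 460, 463, 464, 462, 464, 462, 463, 464] [185, 166, 165, 164, 168, 198, 278, 379, 446, 479, 502, 548, 588, 598, 597, 598, 597, 597, 594, 593, 594, 592, 591, 589, 588, 589, 587, 587]
```

Tray and scoop show the same small camera bias, so their relative alignment is good to about 1 mm. I'll lower the scoop into the far half of the tray.

Emit:
play_rows(
  motion=[
    [[0,0,0.02,0,0,0],[0,0,0.05,0,0,0],[0,0,0.075,0,0,0],[0,0,0.095,0,0,0],[0,0,0.108,0,0,0],[0,0,0.115,0,0,0],[0,0,0.118,0,0,0],[0,0,0.118,0,0,0]],
  ],
)

```text
time_s: 7.02
position: [0.6762, 0.1273, 0.082]
tcp_rot: [[-0.998, -0.069, 0.0], [-0.069, 0.998, 0.0], [-0.0, 0.0, -1.0]]
force: [0.0, 0.3, -1.2]
opening: 0.175
grasp_force: 30.0
```

```bash
python3 - <<'E'
from fit import *
np.set_printoptions(precision=4,suppress=True)
c=snap('wrist','w3'); s=bot.read_state(); print(s['position'],s['tcp_rot'][:,1],s['force'],s['moment'])
cv2.imwrite('pics/w3.png',cv2.resize(c['frame'][0:260,140:420,::-1],None,fx=2,fy=2))
for k in range(3): MOD['scoop'][k][:,2]+=s['position'][2]-.076
print(fit({'wrist':c},'scoop',(.626,.124,.068)))
E
```

```text
[0.6768 0.1271 0.0826] [-0.0685  0.9977 -0.0001] [ 0.4774 -0.3081 -1.134 ] [ 0.0443  0.0264 -0.0189]
(array([0.6232, 0.1239, 0.0675]), np.float64(0.9242881587854033))
```

View pics/w3.png

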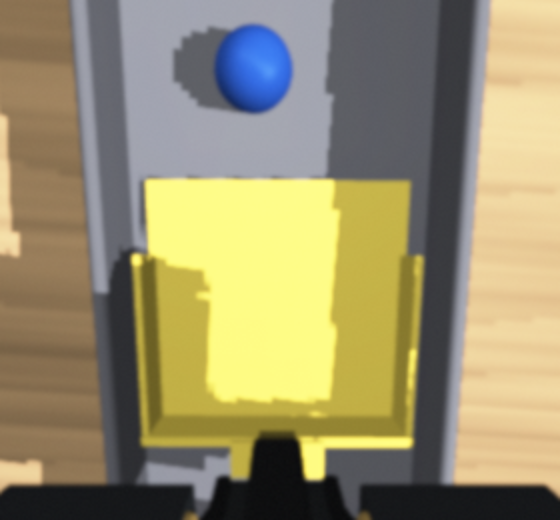

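The scoop sits centred in the tray, with its lip at crop row 180. The force shows it is still just off the floor. I'll push towards the robot.

Emit:
play_rows(
  motion=[
    [[0.004,0,0.0008,0,0,0],[0.012,0,0.0008,0,0,0],[0.022,0,0.0008,0,0,0],[0.032,0,0.0008,0,0,0],[0.042,0,0.0008,0,0,0],[0.052,0,0.0008,0,0,0],[0.062,0,0.0008,0,0,0],[0.072,0,0.0008,0,0,0]],
  ],
)

```text
time_s: 7.78
position: [0.6031, 0.1217, 0.0814]
tcp_rot: [[-0.998, -0.068, 0.0], [-0.068, 0.998, -0.0], [-0.0, -0.0, -1.0]]
force: [-0.2, -0.3, -1.6]
opening: 0.184
grasp_force: 30.0
```

Emit:
play_rows(
  motion=[
    [[0.01,0,0,0,0,0],[0.02,0,0,0,0,0],[0.03,0,0,0,0,0],[0.038,0,0,0,0,0],[0.046,0,0,0,0,0],[0.053,0,0,0,0,0],[0.059,0,0,0,0,0],[0.063,0,0,0,0,0]],
  ],
)

```text
time_s: 8.45
position: [0.541, 0.1176, 0.081]
tcp_rot: [[-0.998, -0.068, 0.001], [-0.068, 0.998, 0.0], [-0.001, -0.0, -1.0]]
force: [0.4, -1.1, -1.0]
opening: 0.182
grasp_force: 30.0
```

```bash
python3 - <<'E'
from h import *
np.set_printoptions(precision=4,suppress=True)
c=snap('wrist'); s=bot.read_state(); print(s['position'],s['tcp_rot'],s['force'],s['moment'])
cv2.imwrite('pics/w4.png',cv2.resize(c['frame'][0:260,140:420,::-1],None,fx=2,fy=2))
E
```

```text
[0.5401 0.1176 0.0809] [[-0.9977 -0.068  -0.0009]
 [-0.068   0.9977 -0.0001]
 [ 0.0009  0.     -1.    ]] [ 0.0171 -0.1592 -0.1696] [0.0235 0.0291 0.0336]
```

View pics/w4.png

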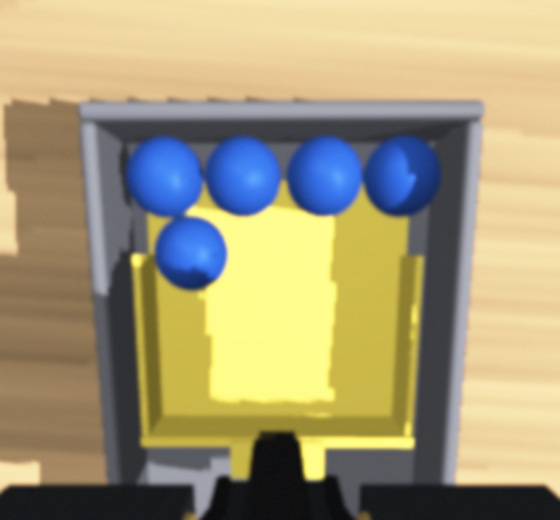

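All five balls are caught: four in a row at the wall (crop row 175) and one already on the pan at (190,253). The gap left is about 12 mm, so I'll push on slowly.

Emit:
play_rows(
  motion=[
    [[0.002,0,0.0002,0,0,0],[0.004,0,0.0002,0,0,0],[0.006,0,0.0002,0,0,0],[0.008,0,0.0002,0,0,0],[0.009,0,0.0002,0,0,0],[0.009,0,0.0002,0,0,0]],
  ],
)

```text
time_s: 9.0
position: [0.5329, 0.117, 0.0809]
tcp_rot: [[-0.998, -0.068, 0.001], [-0.068, 0.998, -0.0], [-0.001, -0.0, -1.0]]
force: [1.2, -0.4, 3.9]
opening: 0.181
grasp_force: 30.0
```

```bash
python3 - <<'E'
from h import *
np.set_printoptions(precision=4,suppress=True)
c=snap('wrist'); s=bot.read_state(); print(s['position'],s['tcp_rot'][:,2],s['force'],s['moment'])
cv2.imwrite('pics/w5.png',cv2.resize(c['frame'][0:260,140:420,::-1],None,fx=2,fy=2))
E
```

```text
[0.5329 0.117  0.0809] [ 0.0013 -0.     -1.    ] [1.8827 0.3468 3.6962] [ 0.0142 -0.249  -0.0257]
```

View pics/w5.png

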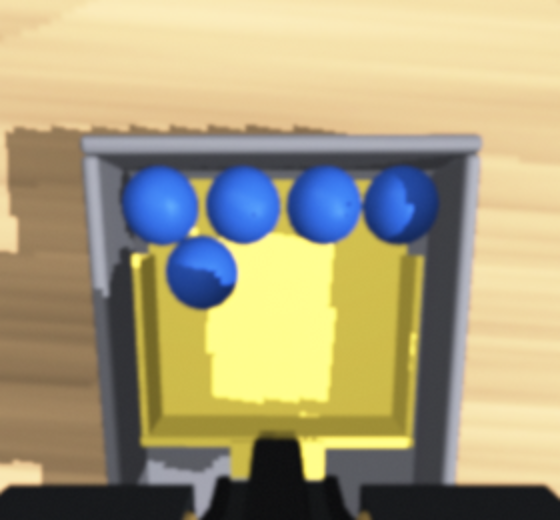

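All five balls are on the front of the pan (crop row about 205) and the lip is at the wall. Next I'll tilt the lip up about the back edge, then shift ±5 mm sideways so the tray walls push the outer balls inside the scoop's side walls.

```bash
python3 - <<'E'
from plan import *
y=3.9; p=np.array([.5321,.1173,.081]); json.dump(dict(p=p.tolist(),R=Rt(y).tolist()),open('cmd.json','w'))
F=np.diag([-1,1,-1.]); B=p-Rt(y)@F@np.array([.008,0,.076])
st=[]
for t,dz in [(-3,.0005),(-6,.001),(-9,.0015),(-12,.002),(-15,.002),(-18,.002)]:
    st.append((B+[0,0,dz]+Rt(y,t)@F@np.array([.008,0,.076]),Rt(y,t)))
to(st); print(cur()[0])
E
```

```text
[-0.004, 0.0, 0.0, 0.0, 3.0, 0.0] mm 4 deg 3
[-0.0079, -0.0, 0.0003, 0.0, 6.0, -0.0] mm 8 deg 6
[-0.0118, 0.0, 0.0007, 0.0, 9.0, 0.0] mm 12 deg 9
[-0.0156, 0.0, 0.0013, 0.0, 12.0, -0.0] mm 16 deg 12
[-0.0194, 0.0, 0.0027, -0.0, 15.0, 0.0] mm 20 deg 15
[-0.0231, 0.0, 0.0042, 0.0, 18.0, 0.0] mm 23 deg 18
[0.55514651 0.11887115 0.0768    ]
```

Emit:
play_rows(
  motion=[
    [[-0.004,0,0,0,3,0],[-0.0079,0,0.0003,0,6,0],[-0.0118,0,0.0007,0,9,0],[-0.0156,0,0.0013,0,12,0],[-0.0194,0,0.0027,0,15,0],[-0.0231,0,0.0042,0,18,0],[-0.0231,0,0.0042,0,18,0]],
  ],
)

```text
time_s: 9.63
position: [0.5566, 0.1184, 0.0746]
tcp_rot: [[-0.948, -0.068, -0.31], [-0.064, 0.998, -0.021], [0.31, -0.0, -0.951]]
force: [1.3, -0.1, -1.8]
opening: 0.179
grasp_force: 30.0
```

```bash
cat > balls.py <<'E'
from h import *
np.set_printoptions(precision=3,suppress=True)
s=bot.read_state(); p,R=s['position'],s['tcp_rot']; print(s['time_s'],p,s['force'],R[:,2])
F=np.diag([-1,1,-1.]); O=p-R@F@np.array([.05,0,.076])   # scoop origin
c=snap('wrist','wb%d'%int(100*s['time_s'])); hsv=cv2.cvtColor(c['frame'],cv2.COLOR_RGB2HSV)
m=((hsv[...,0]>104)&(hsv[...,0]<128)&(hsv[...,1]>140)&(hsv[...,2]>40)).astype(np.uint8)
ii=cv2.distanceTransform(m,cv2.DIST_L2,5); k,l,st,ce=cv2.connectedComponentsWithStats((ii>8).astype(np.uint8))
B=R@F; cam=-c['R'].T@c['t']
for i in range(1,k):
    # ball centre on the plane 14 mm over the pan underside, in scoop axes
    d=c['R'].T@np.linalg.inv(c['camera_matrix'])@np.array([*ce[i],1.])
    o=B.T@(cam-O); e=B.T@d; q=o+e*(.014-o[2])/e[2]; print('ball px',ce[i],st[i,4],'scoop mm',1e3*q)
E
python3 balls.py
```

```text
9.6333 [0.557 0.118 0.075] [ 1.263 -0.135 -1.768] [-0.31  -0.021 -0.951]
ball px [544.735  43.573] 618 scoop mm [-70.017 161.448  14.   ]
ball px [334.546 111.767] 326 scoop mm [-30.602  35.963  14.   ]
ball px [239.442 160.833] 240 scoop mm [  0.629 -25.981  14.   ]
ball px [273.833 180.361] 216 scoop mm [13.805 -3.086 14.   ]
ball px [242.259 195.185] 205 scoop mm [ 24.103 -24.826  14.   ]
ball px [305.347 195.418] 213 scoop mm [24.268 18.527 14.   ]
```

Four balls are in the pan and the fifth is at its front +y corner. I'll shift +y so the tray wall tucks it in.

Emit:
play_rows(
  motion=[
    [[0,0.002,0,0,0,0],[0,0.004,0,0,0,0],[0,0.005,0,0,0,0],[0,0.005,0,0,0,0],[0,0.005,0,0,0,0]],
  ],
)

```text
time_s: 10.1
position: [0.5546, 0.1237, 0.0767]
tcp_rot: [[-0.949, -0.068, -0.308], [-0.065, 0.998, -0.021], [0.309, -0.0, -0.951]]
force: [-0.1, -0.3, -0.9]
opening: 0.177
grasp_force: 30.0
```

```bash
python3 balls.py
```

```text
10.1 [0.555 0.124 0.077] [-0.061 -0.306 -0.88 ] [-0.308 -0.021 -0.951]
ball px [540.455  35.779] 719 scoop mm [-74.288 157.904  14.   ]
ball px [238.832 160.105] 238 scoop mm [  0.115 -26.356  14.   ]
ball px [295.725 165.824] 244 scoop mm [ 3.928 11.628 14.   ]
ball px [241.586 195.138] 210 scoop mm [ 24.036 -25.272  14.   ]
ball px [277.11  195.311] 219 scoop mm [24.157 -0.864 14.   ]
ball px [313.344 195.437] 215 scoop mm [24.247 24.03  14.   ]
```

All five are in the pan. I'll lift and carry it over the hopper.

```bash
python3 - <<'E'
from plan import *
d=json.load(open('cmd.json')); p,R=np.array(d['p']),np.array(d['R']); p=p+R@np.array([0,.005,0]); d['p']=p.tolist(); json.dump(d,open('cmd.json','w'))
print(p); q=p+[0,-.005,0]
to([(q+[0,0,h],Rt(3.9,-18)) for h in (.008,.025,.05,.08,.11,.14,.16,.17)])
p,_=cur(); L,Rn=lip(.4,-18,(.597,-.185,.175)); print(p,L)
f=[.02,.06,.12,.19,.26,.33,.40,.47]; half=[(p+(L-p)*a,Rt(3.9-3.5*a,-18)) for a in f]
to(half); p2,_=cur()
f=[.54,.61,.68,.75,.82,.9,.96,1]; to([(p+(L-p)*a,Rt(3.9-3.5*a,-18)) for a in f]); print(cur()[0])
E
```

```text
[0.55480643 0.12385957 0.0768    ]
[0.0028, -0.005, -0.0075, 0.0, -0.0, -0.0] mm 9 deg 0
[0.008, -0.005, -0.0237, 0.0, -0.0, -0.0] mm 26 deg 0
[0.0158, -0.005, -0.0474, 0.0, -0.0, -0.0] mm 50 deg 0
[0.025, -0.005, -0.076, 0.0, -0.0, -0.0] mm 80 deg 0
[0.0343, -0.005, -0.1045, 0.0, -0.0, -0.0] mm 110 deg 0
[0.0436, -0.005, -0.133, 0.0, -0.0, -0.0] mm 140 deg 0
[0.0498, -0.005, -0.1521, 0.0, -0.0, -0.0] mm 160 deg 0
[0.0529, -0.005, -0.1616, 0.0, -0.0, -0.0] mm 170 deg 0
[0.55477363 0.11884573 0.24683773] [ 0.70797979 -0.1842252   0.21885073]
[-0.0027, -0.0063, -0.0003, -0.0, -0.0, 0.1] mm 7 deg 0
[-0.0081, -0.0188, -0.0009, -0.1, -0.0, 0.2] mm 20 deg 0
[-0.0161, -0.0375, -0.0017, -0.1, 0.0, 0.4] mm 41 deg 0
[-0.0255, -0.0594, -0.0027, -0.2, 0.0, 0.6] mm 65 deg 1
[-0.0349, -0.0813, -0.0037, -0.3, -0.0, 0.9] mm 89 deg 1
[-0.0444, -0.1032, -0.0047, -0.4, -0.0, 1.1] mm 112 deg 1
[-0.0538, -0.1251, -0.0057, -0.4, 0.0, 1.3] mm 136 deg 1
[-0.0632, -0.147, -0.0067, -0.5, 0.0, 1.6] mm 160 deg 2
[-0.01, -0.0216, -0.0012, -0.1, 0.0, 0.2] mm 24 deg 0
[-0.02, -0.0432, -0.0024, -0.2, 0.0, 0.4] mm 48 deg 0
[-0.03, -0.0649, -0.0036, -0.2, 0.0, 0.7] mm 72 deg 1
[-0.04, -0.0865, -0.0047, -0.3, 0.0, 0.9] mm 95 deg 1
[-0.0501, -0.1081, -0.0059, -0.4, 0.0, 1.1] mm 119 deg 1
[-0.0615, -0.1328, -0.0073, -0.5, 0.0, 1.4] mm 147 deg 1
[-0.0701, -0.1513, -0.0083, -0.5, 0.0, 1.6] mm 167 deg 2
[-0.0758, -0.1637, -0.009, -0.6, 0.0, 1.7] mm 181 deg 2
[ 0.70797222 -0.18426124  0.21887031]
```

Emit:
play_rows(
  motion=[
    [[0.0028,-0.005,-0.0075,0,0,0],[0.008,-0.005,-0.0237,0,0,0],[0.0158,-0.005,-0.0474,0,0,0],[0.025,-0.005,-0.076,0,0,0],[0.0343,-0.005,-0.1045,0,0,0],[0.0436,-0.005,-0.133,0,0,0],[0.0498,-0.005,-0.1521,0,0,0],[0.0529,-0.005,-0.1616,0,0,0]],
  ],
)

```text
time_s: 10.82
position: [0.5562, 0.1181, 0.2503]
tcp_rot: [[-0.951, -0.068, -0.302], [-0.064, 0.998, -0.021], [0.303, -0.001, -0.953]]
force: [0.3, 0.3, -1.6]
opening: 0.179
grasp_force: 30.0
```

Emit:
play_rows(
  motion=[
    [[-0.0027,-0.0063,-0.0003,0,0,0.1],[-0.0081,-0.0188,-0.0009,-0.1,0,0.2],[-0.0161,-0.0375,-0.0017,-0.1,0,0.4],[-0.0255,-0.0594,-0.0027,-0.2,0,0.6],[-0.0349,-0.0813,-0.0037,-0.3,0,0.9],[-0.0444,-0.1032,-0.0047,-0.4,0,1.1],[-0.0538,-0.1251,-0.0057,-0.4,0,1.3],[-0.0632,-0.147,-0.0067,-0.5,0,1.6]],
  ],
)

```text
time_s: 11.48
position: [0.6265, -0.0264, 0.2301]
tcp_rot: [[-0.949, -0.038, -0.313], [-0.036, 0.999, -0.012], [0.314, 0.0, -0.95]]
force: [-0.0, 0.1, -1.9]
opening: 0.186
grasp_force: 30.0
```

Emit:
play_rows(
  motion=[
    [[-0.01,-0.0216,-0.0012,-0.1,0,0.2],[-0.02,-0.0432,-0.0024,-0.2,0,0.4],[-0.03,-0.0649,-0.0036,-0.2,0,0.7],[-0.04,-0.0865,-0.0047,-0.3,0,0.9],[-0.0501,-0.1081,-0.0059,-0.4,0,1.1],[-0.0615,-0.1328,-0.0073,-0.5,0,1.4],[-0.0701,-0.1513,-0.0083,-0.5,0,1.6],[-0.0758,-0.1637,-0.009,-0.6,0,1.7]],
  ],
)

```text
time_s: 12.15
position: [0.7074, -0.1886, 0.2142]
tcp_rot: [[-0.95, -0.004, -0.313], [-0.004, 1.0, -0.0], [0.313, 0.001, -0.95]]
force: [0.0, -0.0, -1.0]
opening: 0.18
grasp_force: 30.0
```

```bash
python3 balls.py; python3 - <<'E'
from plan import *
y=.4; S=[]
for t,z in [(-14,.168),(-9,.158),(-4,.148),(0,.142),(4,.138),(8,.136),(12,.134),(16,.132)]: S.append(lip(y,t,(.597,-.185,z)))
to(S); print(cur()[0]); S=[]
for t,z in [(20,.13),(24,.127),(28,.125),(32,.123),(36,.122),(40,.122),(40,.122),(40,.122)]: S.append(lip(y,t,(.597,-.185,z)))
to(S); print(cur()[0])
E
```

```text
12.15 [ 0.707 -0.189  0.214] [ 0.024 -0.041 -0.991] [-0.313 -0.    -0.95 ]
ball px [301.882 166.   ] 246 scoop mm [ 4.076 15.689 14.   ]
ball px [260.863 167.854] 240 scoop mm [  5.315 -11.809  14.   ]
ball px [240.203 195.166] 217 scoop mm [ 24.087 -26.287  14.   ]
ball px [282.401 195.276] 217 scoop mm [24.164  2.708 14.   ]
ball px [319.556 195.477] 214 scoop mm [24.304 28.235 14.   ]
[0.0033, 0.0, 0.0004, 0.0, -4.0, 0.0] mm 3 deg 4
[0.0078, 0.0, 0.0027, 0.0, -9.0, 0.0] mm 8 deg 9
[0.0128, 0.0, 0.0057, 0.0, -14.0, 0.0] mm 14 deg 14
[0.0178, 0.0, 0.0067, 0.0, -18.0, 0.0] mm 19 deg 18
[0.0237, 0.0, 0.0063, 0.0, -22.0, 0.0] mm 25 deg 22
[0.0306, 0.0, 0.0045, 0.0, -26.0, 0.0] mm 31 deg 26
[0.0376, 0.0001, 0.0032, 0.0, -30.0, 0.0] mm 38 deg 30
[0.0449, 0.0001, 0.0025, 0.0, -34.0, 0.0] mm 45 deg 34
[ 0.66449769 -0.18448644  0.23036745]
[0.0061, -0.0, -0.0044, 0.0, -4.0, 0.0] mm 8 deg 4
[0.0128, -0.0, -0.0073, 0.0, -8.0, 0.0] mm 15 deg 8
[0.0197, -0.0, -0.0108, 0.0, -12.0, 0.0] mm 22 deg 12
[0.027, -0.0, -0.0138, 0.0, -16.0, 0.0] mm 30 deg 16
[0.0343, -0.0, -0.0173, 0.0, -20.0, 0.0] mm 38 deg 20
[0.0416, -0.0, -0.0213, 0.0, -24.0, 0.0] mm 47 deg 24
[0.0416, -0.0, -0.0213, 0.0, -24.0, 0.0] mm 47 deg 24
[0.0416, -0.0, -0.0213, 0.0, -24.0, 0.0] mm 47 deg 24
[ 0.61863938 -0.18482803  0.23937569]
```

Emit:
play_rows(
  motion=[
    [[0.0033,0,0.0004,0,-4,0],[0.0078,0,0.0027,0,-9,0],[0.0128,0,0.0057,0,-14,0],[0.0178,0,0.0067,0,-18,0],[0.0237,0,0.0063,0,-22,0],[0.0306,0,0.0045,0,-26,0],[0.0376,0.0001,0.0032,0,-30,0],[0.0449,0.0001,0.0025,0,-34,0]],
  ],
)

```text
time_s: 12.87
position: [0.6628, -0.1848, 0.228]
tcp_rot: [[-0.961, -0.007, 0.275], [-0.006, 1.0, 0.003], [-0.275, 0.001, -0.961]]
force: [-0.8, -0.0, -1.8]
opening: 0.18
grasp_force: 30.0
```

Emit:
play_rows(
  motion=[
    [[0.0061,0,-0.0044,0,-4,0],[0.0128,0,-0.0073,0,-8,0],[0.0197,0,-0.0108,0,-12,0],[0.027,0,-0.0138,0,-16,0],[0.0343,0,-0.0173,0,-20,0],[0.0416,0,-0.0213,0,-24,0],[0.0416,0,-0.0213,0,-24,0],[0.0416,0,-0.0213,0,-24,0]],
  ],
)

```text
time_s: 13.53
position: [0.6294, -0.1806, 0.2535]
tcp_rot: [[-0.789, 0.005, 0.614], [0.004, 1.0, -0.004], [-0.614, -0.001, -0.789]]
force: [0.6, -0.7, -0.4]
opening: 0.18
grasp_force: 30.0
```

```bash
python3 balls.py; python3 - <<'E'
from h import *
for n in('top','scene'):
    c=snap(n); hsv=cv2.cvtColor(c['frame'],cv2.COLOR_RGB2HSV)
    m=((hsv[...,0]>105)&(hsv[...,0]<128)&(hsv[...,1]>150)&(hsv[...,2]>25)).astype(np.uint8)
    k,l,st,ce=cv2.connectedComponentsWithStats(m)
    for i in range(1,k):
        if st[i,4]>5: print(n,ce[i].round(),st[i,4],ray(c,ce[i],.063)[:2].round(3))
E
```

```text
13.5333 [ 0.629 -0.181  0.254] [ 0.584 -0.708 -0.435] [ 0.614 -0.004 -0.789]
ball px [266.5   0. ] 2 scoop mm [-93.147  -7.079  14.   ]
top [114. 123.] 176 [0.706 0.396]
top [368. 188.] 95 [ 0.566 -0.189]
top [ 28. 221.] 1360 [0.479 0.581]
top [349. 202.] 64 [ 0.534 -0.146]
top [370. 202.] 234 [ 0.534 -0.193]
top [147. 264.] 303 [0.386 0.309]
scene [244.  24.] 1037 [-0.37   0.656]
scene [309.  14.] 3057 [-0.288  0.906]
scene [450.  50.] 265 [0.262 1.028]
scene [424. 133.] 698 [0.524 0.534]
scene [325. 158.] 198 [0.436 0.262]
scene [484. 214.] 1218 [0.806 0.365]
scene [186. 270.] 184 [ 0.53 -0.2 ]
scene [201. 278.] 162 [ 0.565 -0.191]
```

The balls now show only inside the hopper. I'll level the scoop and set it on the free bench between tray and shredder.

```bash
python3 - <<'E'
from plan import *
p,R=cur()
to([((.62,-.17,.29),Rt(0,12)),((.60,-.12,.29),Rt(0,0))])
to([((.58,-.015,.2),Rt(0)),((.58,-.015,.13),Rt(0))])
to([((.58,-.015,.085),Rt(0)),((.58,-.015,.0768),Rt(0))]); print(cur()[0])
E
```

```text
[-0.0337, 0.0148, -0.0378, 0.2, 28.0, 0.4] mm 53 deg 28
[-0.0186, 0.065, -0.0504, 0.2, 40.0, 0.4] mm 84 deg 40
[0.02, 0.105, 0.0899, -0.0, -0.0, -0.0] mm 140 deg 0
[0.02, 0.105, 0.1599, -0.0, -0.0, -0.0] mm 192 deg 0
[0.0, 0.0001, 0.045, -0.0, -0.0, -0.0] mm 45 deg 0
[0.0, 0.0001, 0.0532, -0.0, -0.0, -0.0] mm 53 deg 0
[ 0.58003851 -0.01496994  0.07682669]
```

Emit:
play_rows(
  motion=[
    [[-0.0337,0.0148,-0.0378,0.2,28,0.4],[-0.0337,0.0148,-0.0378,0.2,28,0.4],[-0.0337,0.0148,-0.0378,0.2,28,0.4],[-0.0337,0.0148,-0.0378,0.2,28,0.4],[-0.0186,0.065,-0.0504,0.2,40,0.4],[-0.0186,0.065,-0.0504,0.2,40,0.4],[-0.0186,0.065,-0.0504,0.2,40,0.4],[-0.0186,0.065,-0.0504,0.2,40,0.4]],
  ],
)

```text
time_s: 14.35
position: [0.6182, -0.1147, 0.3051]
tcp_rot: [[-0.999, 0.01, -0.033], [0.01, 1.0, -0.003], [0.033, -0.003, -0.999]]
force: [1.7, -1.3, -1.1]
opening: 0.178
grasp_force: 30.0
```

Emit:
play_rows(
  motion=[
    [[0.005,0.03,0.02,0,0,0],[0.012,0.06,0.05,0,0,0],[0.02,0.09,0.08,0,0,0],[0.02,0.105,0.1,0,0,0],[0.02,0.105,0.125,0,0,0],[0.02,0.105,0.15,0,0,0],[0.02,0.105,0.1599,0,0,0],[0.02,0.105,0.1599,0,0,0]],
  ],
)

```text
time_s: 15.02
position: [0.5882, -0.0104, 0.1436]
tcp_rot: [[-0.999, 0.015, -0.039], [0.015, 1.0, 0.0], [0.039, -0.0, -0.999]]
force: [-0.3, 0.8, -1.0]
opening: 0.181
grasp_force: 30.0
```

Emit:
play_rows(
  motion=[
    [[0,0.0001,0.015,0,0,0],[0,0.0001,0.03,0,0,0],[0,0.0001,0.042,0,0,0],[0,0.0001,0.049,0,0,0],[0,0.0001,0.0532,0,0,0],[0,0.0001,0.0532,0,0,0],[0,0.0001,0.0532,0,0,0]],
  ],
)

```text
time_s: 15.6
position: [0.5894, -0.0106, 0.0941]
tcp_rot: [[-0.999, 0.015, -0.032], [0.015, 1.0, -0.001], [0.032, -0.002, -0.999]]
force: [-0.5, -0.0, -1.4]
opening: 0.183
grasp_force: 30.0
```

```bash
cat > sync.py <<'E'
from plan import *
s=bot.read_state(); json.dump(dict(p=s['position'].tolist() if hasattr(s['position'],'tolist') else s['position'],R=np.array(s['tcp_rot']).tolist()),open('cmd.json','w'))
E
python3 - <<'E'
import sync
from plan import *
s=bot.read_state(); print(s['position'],s['tcp_rot'][:,2],s['qvel'])
to([((.585,-.0106,.082),Rt(-.5)),((.585,-.0106,.0775),Rt(-.5))])
E
```

```text
[ 0.58935012 -0.01062966  0.09405744] [-0.03205696 -0.00122345 -0.99948529] [ 0.23663634 -0.38717069 -0.23862692 -0.11642833 -0.02655681  0.08503497]
[0.004, -0.0, 0.0122, -0.1, -1.8, -0.3] mm 13 deg 2
[0.0038, -0.0, 0.0167, -0.1, -1.8, -0.3] mm 17 deg 2
```

Emit:
play_rows(
  motion=[
    [[0.002,0,0.005,-0.1,-0.9,-0.3],[0.004,0,0.01,-0.1,-1.8,-0.3],[0.004,0,0.0135,-0.1,-1.8,-0.3],[0.0038,0,0.0155,-0.1,-1.8,-0.3],[0.0038,0,0.0155,-0.1,-1.8,-0.3],[0.0038,0,0.0155,-0.1,-1.8,-0.3]],
  ],
)

```text
time_s: 16.1
position: [0.5851, -0.0103, 0.0783]
tcp_rot: [[-1.0, 0.009, -0.001], [0.009, 1.0, 0.0], [0.001, 0.0, -1.0]]
force: [-0.2, 0.6, -1.4]
opening: 0.177
grasp_force: 30.0
```

Still carried, about 2 mm above the bench. I'll go down 2 mm, then release.

Emit:
play_rows(
  motion=[
    [[0,0,0.001,0,0,0],[0,0,0.002,0,0,0],[0,0,0.0024,0,0,0],[0,0,0.0024,0,0,0],[0,0,0.0024,0,0,0]],
  ],
)

```text
time_s: 16.52
position: [0.5848, -0.0102, 0.0758]
tcp_rot: [[-1.0, 0.009, -0.001], [0.009, 1.0, 0.0], [0.001, 0.0, -1.0]]
force: [0.4, 0.0, 2.0]
opening: 0.179
grasp_force: 30.0
```

Emit:
play_rows(
  motion=[
    [[0,0,0,0,0,0],[0,0,0,0,0,0],[0,0,0,0,0,0],[0,0,0,0,0,0],[0,0,0,0,0,0],[0,0,0,0,0,0]],
  ],
  fingers=0.06,
)

```text
time_s: 17.02
position: [0.5842, -0.0102, 0.0754]
tcp_rot: [[-1.0, 0.009, -0.003], [0.009, 1.0, 0.0], [0.003, 0.0, -1.0]]
force: [0.5, -0.4, -0.3]
opening: 0.552
grasp_force: 0.0
```

```bash
python3 - <<'E'
import sync
from plan import *
p,R=cur(); print(p,R)
to([(p+[0,0,.10],R)])
q=(.585,-.15,.23); to([(q,Rt(25)),((.577,-.3255,.23),Rt(45))]); print(cur()[0])
E
```

```text
[ 0.58422628 -0.010192    0.07538197] [[-9.99955759e-01  9.02657345e-03 -2.64604759e-03]
 [ 9.02531641e-03  9.99959153e-01  4.86618882e-04]
 [ 2.65033201e-03  4.62715937e-04 -9.99996381e-01]]
[0.0003, 0.0, -0.1, 0.0, 0.0, 0.0] mm 100 deg 0
[-0.0019, -0.1397, -0.0547, 0.1, -0.1, -25.5] mm 150 deg 26
[0.0045, -0.3153, -0.0548, 0.1, -0.1, -45.5] mm 320 deg 46
[ 0.57699002 -0.32551112  0.23004824]
```

Emit:
play_rows(
  motion=[
    [[0,0,-0.01,0,0,0],[0,0,-0.03,0,0,0],[0,0,-0.06,0,0,0],[0,0,-0.09,0,0,0],[0.0003,0,-0.1,0,0,0],[0.0003,0,-0.1,0,0,0]],
  ],
)

```text
time_s: 17.52
position: [0.5864, -0.0106, 0.1791]
tcp_rot: [[-1.0, 0.009, 0.005], [0.009, 1.0, -0.001], [-0.005, -0.001, -1.0]]
force: [0.9, 0.1, -0.4]
opening: 0.688
grasp_force: 0.0
```

Emit:
play_rows(
  motion=[
    [[0,-0.02,-0.02,0,0,-6],[0,-0.06,-0.04,0,0,-12],[0,-0.1,-0.0547,0,0,-18],[0,-0.14,-0.0547,0,0,-25],[0.002,-0.18,-0.0547,0,0,-31],[0.003,-0.22,-0.0548,0,0,-37],[0.0045,-0.26,-0.0548,0,0,-42],[0.0045,-0.29,-0.0548,0,0,-45.5]],
  ],
)

```text
time_s: 18.18
position: [0.5918, -0.2779, 0.2261]
tcp_rot: [[-0.753, -0.657, -0.03], [-0.656, 0.753, -0.045], [0.052, -0.014, -0.999]]
force: [-0.3, 1.0, -0.3]
opening: 0.69
grasp_force: 0.0
```

```bash
python3 - <<'E'
import sync
from plan import *
s=bot.read_state(); print(s['position'],s['tcp_rot'],s['joint_positions'])
to([((.577,-.3255,.20),Rt(47))])
E
```

```text
[ 0.59175053 -0.27786043  0.22611243] [[-0.75288518 -0.6574891  -0.02952965]
 [-0.65611081  0.75332529 -0.04494008]
 [ 0.05179305 -0.01446    -0.99855315]] [ -33.55167633   33.49996091   78.11535713   -3.31542449   68.40445122
 -163.42301234]
[0.041, -0.0258, 0.0287, -0.7, -3.0, -5.9] mm 56 deg 7
```

Joint 6 is at its limit, so I'll use the equivalent grasp half a turn round (yaw -133°).

```bash
python3 - <<'E'
from plan import *
P=(.577,-.3255,.21)
for y in(-13,-68,-123): to([(P,Rt(y))])
E
```

```text
[0.0, -0.0, -0.01, 0.0, -0.0, 60.0] mm 10 deg 60
[-0.0, -0.0, -0.0, -0.0, -0.0, 55.0] mm 0 deg 55
[-0.0, -0.0, -0.0, -0.0, -0.0, 55.0] mm 0 deg 55
```

```bash
python3 - <<'E'
import sync
from plan import *
P=(.577,-.3255,.21)
to([(P,Rt(-11))])
E
```

```text
[0.0415, -0.026, 0.0187, -2.1, -2.4, 52.1] mm 52 deg 52
```

Emit:
play_rows(
  motion=[
    [[0.01,-0.006,0.005,-0.3,-0.4,7],[0.02,-0.013,0.01,-0.6,-0.7,14],[0.03,-0.019,0.0187,-0.9,-1,21],[0.0415,-0.026,0.0187,-1.2,-1.4,28],[0.0415,-0.026,0.0187,-1.5,-1.7,35],[0.0415,-0.026,0.0187,-1.8,-2,42],[0.0415,-0.026,0.0187,-2.1,-2.4,49],[0.0415,-0.026,0.0187,-2.1,-2.4,52.1]],
  ],
)

```text
time_s: 18.85
position: [0.5783, -0.3193, 0.209]
tcp_rot: [[-0.982, 0.189, -0.0], [0.189, 0.982, 0.005], [0.001, 0.005, -1.0]]
force: [0.2, 0.3, 0.7]
opening: 0.691
grasp_force: 0.0
```

Emit:
play_rows(
  motion=[
    [[0,0,0,0,0,7],[0,0,0,0,0,14],[0,0,0,0,0,21],[0,0,0,0,0,28],[0,0,0,0,0,35],[0,0,0,0,0,42],[0,0,0,0,0,49],[0,0,0,0,0,56]],
  ],
)

```text
time_s: 19.52
position: [0.5785, -0.3189, 0.2091]
tcp_rot: [[-0.393, 0.92, -0.0], [0.92, 0.393, 0.004], [0.004, 0.001, -1.0]]
force: [-0.5, -0.0, 1.0]
opening: 0.688
grasp_force: 0.0
```

Emit:
play_rows(
  motion=[
    [[0,0,0,0,0,7],[0,0,0,0,0,14],[0,0,0,0,0,21],[0,0,0,0,0,28],[0,0,0,0,0,35],[0,0,0,0,0,42],[0,0,0,0,0,49],[0,0,0,0,0,56]],
  ],
)

```text
time_s: 20.18
position: [0.5785, -0.3189, 0.2091]
tcp_rot: [[0.543, 0.84, -0.0], [0.84, -0.543, 0.004], [0.004, -0.003, -1.0]]
force: [-0.5, 0.6, -0.5]
opening: 0.69
grasp_force: 0.0
```

```bash
python3 - <<'E'
import sync
from plan import *
s=bot.read_state(); print(s['position'],s['tcp_rot'],s['joint_positions'])
to([((.577,-.3255,.20),Rt(47-180))])
E
```

```text
[ 0.57852212 -0.31886796  0.20910296] [[ 5.42974657e-01  8.39749041e-01 -2.64845652e-04]
 [ 8.39741690e-01 -5.42968527e-01  4.36723640e-03]
 [ 3.52357972e-03 -2.59370062e-03 -9.99990429e-01]] [-38.61850804  34.91001677  78.22598305   0.20205227  67.0321584
  -5.81128949]
[-0.0064, 0.0023, 0.0091, -0.2, -0.2, 10.1] mm 11 deg 10
```

Emit:
play_rows(
  motion=[
    [[-0.003,0.001,0.004,-0.1,-0.1,5],[-0.0064,0.0023,0.0091,-0.2,-0.2,10.1],[-0.0064,0.0023,0.0091,-0.2,-0.2,10.1],[-0.0064,0.0023,0.0091,-0.2,-0.2,10.1]],
  ],
)

```text
time_s: 20.52
position: [0.5771, -0.3256, 0.2003]
tcp_rot: [[0.676, 0.737, 0.001], [0.737, -0.676, -0.0], [0.0, 0.001, -1.0]]
force: [0.1, 0.1, -0.8]
opening: 0.687
grasp_force: 0.0
```

```bash
cat > wing.py <<'E'
from fit import *
np.set_printoptions(precision=4,suppress=True)
caps={n:snap(n,'f_'+n) for n in('wrist','top','scene')}
s=bot.read_state(); print(s['position'],s['tcp_rot'][:,1])
for n,c in caps.items():
    hsv=cv2.cvtColor(c['frame'],cv2.COLOR_RGB2HSV); H=hsv[...,0]
    m=((H>4)&(H<16)&(hsv[...,1]>190)&(hsv[...,2]>60))
    a=px(c,(.577,-.3255,.15)); yy,xx=np.mgrid[:420,:560]; m&=np.hypot(xx-a[0],yy-a[1])<(150 if n=='wrist' else 25)
    q=np.argwhere(m)[:,::-1]
    if len(q)>10:
        MOD['w']=[W(-20,20,-5.5,5.5,128,154)]; print(n,len(q),fit({n:c},'w',(.577,-.3255,.82),{n:m}))
    o=finder.outline_of(n,'panel')
    if o: print(n,'panel',fit({n:c},'panel',(.5773,-.3255,.006),{n:o[0]['pixels']}))
E
python3 wing.py
```

```text
[ 0.5779 -0.3259  0.2018] [ 0.7367 -0.6762  0.0036]
wrist 59 (array([ 0.5767, -0.3274,  0.823 ]), np.float64(0.05316100028097781))
wrist panel (array([ 0.5764, -0.3246,  0.0061]), np.float64(0.8455502532853681))
top panel (array([ 0.5781, -0.3133,  0.0011]), np.float64(0.40192473557583186))
scene 250 (array([ 0.5795, -0.3256,  0.4986]), np.float64(0.6129480840543882))
scene panel (array([ 0.5776, -0.326 ,  0.0097]), np.float64(0.918440180734726))
```

View pics/f_wrist.png

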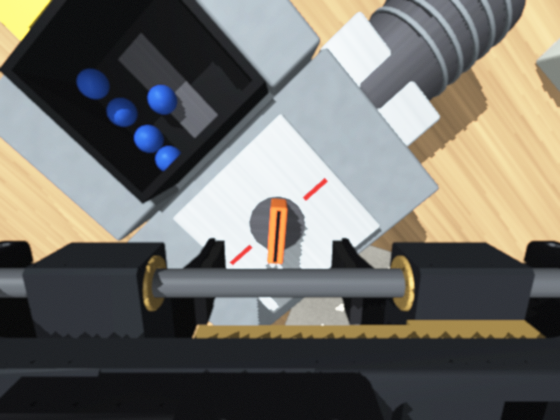

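All five balls are in the hopper, around (80–178, 80–160). The wing is at (277,232), running from (278,200) to (274,262). The red marks are at (316,189) and (241,255).

```bash
cat > wing.py <<'E'
from h import *
np.set_printoptions(precision=4,suppress=True)
def wing(show=True):
    c=snap('wrist'); s=bot.read_state(); p,R=s['position'],s['tcp_rot']
    f=c['frame'].astype(int); r,g,b=f[...,0],f[...,1],f[...,2]; yy,xx=np.mgrid[:420,:560]
    a=px(c,(.577,-.3255,.15)); near=np.hypot(xx-a[0],yy-a[1])<80
    out={}
    for n,m,z in [('wing',(r>150)&(g>.3*r)&(g<.62*r)&(b<.45*r)&near,.154),('red',(r>150)&(g<.35*r)&(b<.4*r)&near,.124)]:
        q=np.argwhere(m)[:,::-1]; 
        if len(q)<8: print(n,len(q)); continue
        w=np.array([ray(c,u,z)[:2] for u in q]); k=w.mean(0); e,v=np.linalg.eigh(np.cov((w-k).T)); 
        ang=np.degrees(np.arctan2(v[1,1],v[0,1])); ang=(ang+90)%180-90
        d=(w-k)@v; print(n,len(q),'centre',k,'mid',k+v@((d.max(0)+d.min(0))/2),'angle',ang,'span mm',1e3*np.ptp(d,axis=0),'px',q.min(0),q.max(0))
    print(p,'tool y-yaw',np.degrees(np.arctan2(-R[0,1],R[1,1])),'z',R[:,2],'open',s['opening'],'F',s['force'],'M',s['moment'],s['time_s'])
wing()
E
python3 wing.py
```

```text
wing 509 centre [ 0.5826 -0.3192] mid [ 0.5829 -0.3189] angle 18.817749541366766 span mm [29.6032 79.1858] px [230 179] [323 262]
red 106 centre [ 0.5808 -0.3248] mid [ 0.5758 -0.3248] angle 0.30174589353737247 span mm [ 1.6453 95.1547] px [230 180] [322 262]
[ 0.5781 -0.3261  0.2024] tool y-yaw -132.59748566568126 z [ 0.0037 -0.0031 -1.    ] open 0.6934480649049392 F [ 0.1636 -0.2317  0.2191] M [-0.1179  0.1519 -0.0187] 20.8667
```

```bash
sed -i "s/        q=np.argwhere(m)\[:,::-1\]; /        if n=='wing':\n            k_,l_,st_,_=cv2.connectedComponentsWithStats(m.astype(np.uint8)); m=l_==1+np.argmax(st_[1:,4])\n        q=np.argwhere(m)[:,::-1]/" wing.py; python3 wing.py
```

```text
wing 223 centre [ 0.5884 -0.3147] mid [ 0.5831 -0.3203] angle 56.59824964553599 span mm [11.734  35.3909] px [268 199] [284 249]
red 109 centre [ 0.5803 -0.3248] mid [ 0.5758 -0.3248] angle 0.2945993246027001 span mm [ 1.704  95.1777] px [230 180] [322 262]
[ 0.5781 -0.3261  0.2024] tool y-yaw -132.60445086051644 z [ 0.0037 -0.0031 -1.    ] open 0.6859540201274923 F [0.3399 0.7321 0.3344] M [-0.091   0.0967  0.0486] 20.9167
```

```bash
python3 - <<'E'
from h import *
np.set_printoptions(precision=4,suppress=True)
c=snap('wrist'); f=c['frame'].astype(int)
E=[]
for r in range(204,268,3):
    row=f[r,255:300]; o=(row[:,0]>1.6*row[:,2])&(row[:,0]-row[:,2]>40)
    i=np.flatnonzero(o); dk=row[:,0].copy(); 
    if len(i)>2:
        j=i[0]+2+np.argmin(dk[i[0]+2:max(i[-1]-1,i[0]+3)]); print(r,255+i[0],255+i[-1],'slot',255+j,dk[j])
E
```

```text
204 268 284 slot 282 207
207 268 285 slot 283 231
210 268 285 slot 276 219
213 267 285 slot 276 44
216 267 285 slot 276 43
219 267 284 slot 276 47
222 267 284 slot 275 54
225 267 284 slot 275 47
228 266 284 slot 275 46
231 266 283 slot 275 46
234 266 283 slot 275 53
237 266 283 slot 274 52
240 266 283 slot 274 47
243 265 282 slot 274 47
246 265 282 slot 274 52
249 266 281 slot 273 60
252 266 281 slot 273 53
255 266 281 slot 273 49
258 266 280 slot 273 50
261 267 280 slot 273 199
```

```bash
python3 - <<'E'
from h import *
c=snap('wrist')
L=lambda u:ray(c,u,.153)[:2]
for a,b in [((276.4,213),(272.8,258)),((285,210),(281,255)),((276.2,207),(272.8,261))]:
    A,B=L(a),L(b); d=A-B; print(A,B,(A+B)/2,np.hypot(*d),np.degrees(np.arctan2(d[1],d[0])))
E
```

```text
[ 0.58739208 -0.31417227] [ 0.56387188 -0.33604358] [ 0.57563198 -0.32510792] 0.03211781579729893 42.91959914377259
[ 0.59291757 -0.31648902] [ 0.56948715 -0.33821452] [ 0.58120236 -0.32735177] 0.03195280722218929 42.837746744689106
[ 0.59006054 -0.31108621] [ 0.56235495 -0.33767826] [ 0.57620775 -0.32438224] 0.03840230324279927 43.82513546525955
```

Slot angle is about 43° in the world and the marks are at 0.3°; the centre is about (0.5765, -0.3255). I'll align to yaw -137 and descend with the tips just above the disc.

```bash
python3 - <<'E'
import sync
from plan import *
to([((.5765,-.3255,.165),Rt(-137)),((.5765,-.3255,.150),Rt(-137))])
E
```

```text
[-0.0006, -0.0018, 0.0374, 0.3, -0.0, 4.4] mm 37 deg 4
[-0.0006, -0.0019, 0.0524, 0.3, -0.0, 4.4] mm 52 deg 4
```

Emit:
play_rows(
  motion=[
    [[-0.0006,-0.0018,0.012,0.3,0,4.4],[-0.0006,-0.0018,0.025,0.3,0,4.4],[-0.0006,-0.0018,0.038,0.3,0,4.4],[-0.0006,-0.0018,0.047,0.3,0,4.4],[-0.0006,-0.0018,0.052,0.3,0,4.4],[-0.0006,-0.0018,0.052,0.3,0,4.4],[-0.0006,-0.0018,0.052,0.3,0,4.4]],
  ],
)

```text
time_s: 21.6
position: [0.5766, -0.3257, 0.1503]
tcp_rot: [[0.732, 0.682, -0.0], [0.682, -0.732, 0.001], [0.0, -0.001, -1.0]]
force: [-0.2, -0.1, 0.6]
opening: 0.689
grasp_force: 0.0
```

Emit:
play_rows(
  motion=[
    [[0,0,0,0,0,0],[0,0,0,0,0,0],[0,0,0,0,0,0],[0,0,0,0,0,0],[0,0,0,0,0,0],[0,0,0,0,0,0]],
  ],
  fingers=0.022,
)

```text
time_s: 22.1
position: [0.5765, -0.3256, 0.1504]
tcp_rot: [[0.732, 0.682, -0.0], [0.682, -0.732, 0.001], [0.0, -0.0, -1.0]]
force: [0.1, 0.1, 0.6]
opening: 0.321
grasp_force: 0.0
```

```bash
python3 - <<'E'
from h import *
np.set_printoptions(precision=4,suppress=True)
s=bot.read_state(); R=s['tcp_rot']; print(s['position'],'yaw',np.degrees(np.arctan2(-R[0,1],R[1,1])),R[:,2],s['opening'],s['force'],s['moment'])
E
```

```text
[ 0.5765 -0.3256  0.1504] yaw -137.03571477981077 [-0.0001  0.0006 -1.    ] 0.32050989817663406 [0.1335 0.1091 0.5878] [-0.097   0.0818  0.0005]
```

Now close on the wing.

Emit:
play_rows(
  motion=[
    [[0,0,0,0,0,0],[0,0,0,0,0,0],[0,0,0,0,0,0],[0,0,0,0,0,0],[0,0,0,0,0,0],[0,0,0,0,0,0]],
  ],
  fingers=0,
)

```text
time_s: 22.6
position: [0.5761, -0.3252, 0.1502]
tcp_rot: [[0.732, 0.682, -0.001], [0.682, -0.732, 0.002], [0.0, -0.002, -1.0]]
force: [-1.9, 1.8, 2.3]
opening: 0.119
grasp_force: 30.0
```

```bash
python3 - <<'E'
import sync
from plan import *
np.set_printoptions(precision=4,suppress=True)
s=bot.read_state(); R=s['tcp_rot']; print(s['position'],'yaw',np.degrees(np.arctan2(-R[0,1],R[1,1])),R[:,2],s['opening'],s['grasp_force'],s['force'],s['moment'],'F tool',R.T@s['force'])
E
```

```text
[ 0.5761 -0.3252  0.1502] yaw -137.0267288590046 [-0.0012  0.0015 -1.    ] 0.11925367453615149 29.99555379152298 [-1.9373  1.7768  2.303 ] [0.1704 0.3519 0.0596] F tool [-0.206  -2.6252 -2.2979]
```

Gripped at 10.4 mm with a slight lateral load. I'll ease it by 0.6 mm and turn clockwise to the red marks.

Emit:
play_rows(
  motion=[
    [[0,-0.0005,-0.0006,0,0,2],[0,-0.0005,-0.0006,0,0,6],[0,-0.0005,-0.0006,0,0,10],[0,-0.0005,-0.0006,0,0,14],[0,-0.0005,-0.0006,0,0,18],[0,-0.0005,-0.0006,0,0,22],[0,-0.0005,-0.0006,0,0,24],[0,-0.0005,-0.0006,0,0,24]],
  ],
)

```text
time_s: 23.27
position: [0.5758, -0.3248, 0.1502]
tcp_rot: [[0.946, 0.324, -0.001], [0.324, -0.946, 0.002], [-0.001, -0.002, -1.0]]
force: [-1.1, 0.8, -1.3]
opening: 0.124
grasp_force: 30.0
```

Emit:
play_rows(
  motion=[
    [[0,0,0,0,0,3],[0,0,0,0,0,7],[0,0,0,0,0,11],[0,0,0,0,0,14],[0,0,0,0,0,17],[0,0,0,0,0,18.7],[0,0,0,0,0,18.7],[0,0,0,0,0,18.7]],
  ],
)

```text
time_s: 23.93
position: [0.5758, -0.3244, 0.1502]
tcp_rot: [[1.0, 0.006, -0.001], [0.006, -1.0, 0.002], [-0.001, -0.002, -1.0]]
force: [-0.1, 2.8, -1.7]
opening: 0.121
grasp_force: 30.0
```

```bash
python3 - <<'E'
import sync
from plan import *
np.set_printoptions(precision=4,suppress=True)
s=bot.read_state(); R=s['tcp_rot']; print(s['position'],'yaw',np.degrees(np.arctan2(-R[0,1],R[1,1])),R[:,2],s['opening'],s['grasp_force'],s['force'],s['moment'],'F tool',R.T@s['force'])
E
python3 wing.py
```

```text
[ 0.5758 -0.3244  0.1502] yaw -179.6690271914588 [-0.0014  0.0025 -1.    ] 0.12135261528150777 30.001565515995026 [-0.1268  2.7695 -1.6907] [ 0.3876  0.2347 -0.07  ] F tool [-0.1084 -2.7659  1.6977]
wing 383 centre [ 0.5871 -0.3248] mid [ 0.5864 -0.3247] angle -1.089027996401228 span mm [ 9.4059 17.2281] px [269 235] [288 267]
red 75 centre [ 0.6086 -0.3245] mid [ 0.6086 -0.3244] angle -0.16845539132310705 span mm [2.3557 9.324 ] px [276 186] [280 202]
[ 0.5758 -0.3245  0.1502] tool y-yaw -179.68203476068604 z [-0.0014  0.0025 -1.    ] open 0.12588115217829987 F [-1.1514  1.9939 -2.3734] M [ 0.3517  0.2565 -0.0562] 23.9833
```

Check by releasing and looking from above.

Emit:
play_rows(
  motion=[
    [[0,0,0,0,0,0],[0,0,0,0,0,0],[0,0,0,0,0,0],[0,0,0,0,0,0],[0,0,-0.01,0,0,0],[0,0,-0.03,0,0,0],[0,0,-0.05,0,0,0],[0,0,-0.05,0,0,0]],
  ],
  fingers=0.04,
)

```text
time_s: 24.65
position: [0.5787, -0.3273, 0.2062]
tcp_rot: [[1.0, 0.005, 0.008], [0.005, -1.0, -0.006], [0.008, 0.006, -1.0]]
force: [0.9, -0.7, 1.2]
opening: 0.453
grasp_force: 0.0
```

```bash
python3 wing.py; python3 - <<'E'
from h import *
np.set_printoptions(precision=4,suppress=True)
c=snap('wrist','last'); f=c['frame'].astype(int); P=[];Q=[]
a=px(c,(.5765,-.325,.154)).astype(int); print(a)
for r in range(a[1]-45,a[1]+45):
    row=f[r,a[0]-30:a[0]+30]; o=(row[:,0]>1.6*row[:,2])&(row[:,0]-row[:,2]>40)&(row[:,1]>.35*row[:,0]); i=np.flatnonzero(o)
    if len(i)>5 and i[-1]-i[0]>8:
        w=np.clip(140-row[i[0]+3:i[-1]-2,0],0,None)
        if w.sum()>60: P.append((a[0]-30+i[0]+3+(w*np.arange(len(w))).sum()/w.sum(),r))
        Q.append((a[0]-30+(i[0]+i[-1])/2,r))
for n,S,z in(('slot',P,.153),('mid',Q,.154)):
    w=np.array([ray(c,u,z)[:2] for u in S]); k=np.polyfit(w[:,0],w[:,1],1); print(n,len(w),'rows',S[0],S[-1],'angle',np.degrees(np.arctan(k[0])),w[0],w[-1],'resid',np.std(w[:,1]-np.polyval(k,w[:,0])))
yy,xx=np.mgrid[:420,:560]; r,g,b=f[...,0],f[...,1],f[...,2]; m=(r>150)&(g<.35*r)&(b<.4*r)&(np.hypot(xx-a[0],yy-a[1])<110)
q=np.argwhere(m)[:,::-1]; w=np.array([ray(c,u,.124)[:2] for u in q]); k=np.polyfit(w[:,0],w[:,1],1); print('red',len(w),np.degrees(np.arctan(k[0])),w.min(0),w.max(0))
E
```

```text
wing 542 centre [ 0.5787 -0.3253] mid [ 0.5758 -0.3249] angle 2.943538862756185 span mm [11.6739 44.9612] px [265 206] [281 268]
red 71 centre [ 0.6062 -0.3244] mid [ 0.5814 -0.3243] angle 0.21798573341425254 span mm [ 1.5129 84.856 ] px [272 162] [274 268]
[ 0.5778 -0.3267  0.2043] tool y-yaw -179.72919672598235 z [ 0.0053 -0.0039 -1.    ] open 0.45340492203203203 F [-1.2899  0.0051  0.0202] M [ 0.0157  0.176  -0.004 ] 24.7
[274 236]
slot 56 rows (np.float64(273.6682242990654), 201) (np.float64(274.08035714285717), 261) angle 0.08826319772346325 [ 0.6007 -0.3242] [ 0.5581 -0.3245] resid 9.039988685754851e-05
mid 63 rows (np.float64(273.5), 201) (np.float64(274.0), 263) angle 0.5493662271387505 [ 0.601  -0.3241] [ 0.557  -0.3245] resid 0.0001261863233715574
red 87 0.375279899903587 [ 0.5388 -0.3251] [ 0.623  -0.3234]
```

View pics/last.png

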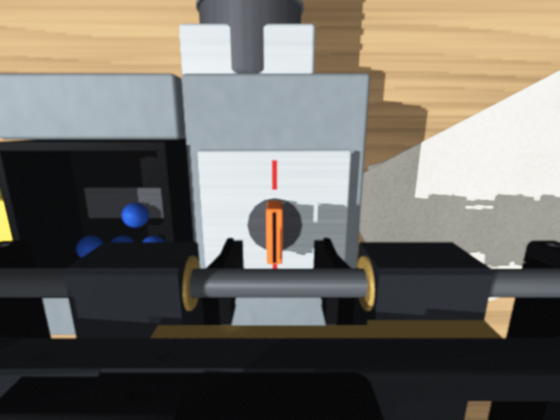

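The slot at (274, 201–261) is in line with the red mark at (274,175); slot 0.1–0.5° against marks 0.4°. Next I'll press the plate with both fingertips straddling the wing and the disc.

```bash
python3 - <<'E'
import sync
from plan import *
np.set_printoptions(precision=4,suppress=True)
s=bot.read_state(); print(s['position'])
to([((.577,-.325,.150),Rt(-179.7)),((.577,-.325,.144),Rt(-179.7))])
E
```

```text
[ 0.5768 -0.3259  0.2025]
[0.0001, -0.0009, 0.0525, 0.1, -0.1, -0.0] mm 53 deg 0
[0.0001, -0.001, 0.0585, 0.1, -0.1, -0.0] mm 59 deg 0
```

Emit:
play_rows(
  motion=[
    [[0,-0.0009,0,0,0,0],[0,-0.0009,0.012,0,0,0],[0,-0.0009,0.025,0,0,0],[0,-0.0009,0.038,0,0,0],[0,-0.0009,0.048,0,0,0],[0,-0.0009,0.053,0,0,0],[0,-0.0009,0.053,0,0,0],[0,-0.0009,0.053,0,0,0]],
  ],
  fingers=0.05,
)

```text
time_s: 25.42
position: [0.576, -0.3242, 0.147]
tcp_rot: [[1.0, 0.005, -0.001], [0.005, -1.0, 0.002], [-0.001, -0.002, -1.0]]
force: [0.0, -0.2, -0.2]
opening: 0.573
grasp_force: 0.0
```

Emit:
play_rows(
  motion=[
    [[0,0,0.003,0,0,0],[0,0,0.006,0,0,0],[0,0,0.009,0,0,0],[0,0,0.011,0,0,0],[0,0,0.013,0,0,0],[0,0,0.015,0,0,0],[0,0,0.017,0,0,0],[0,0,0.017,0,0,0]],
  ],
)

```text
time_s: 26.08
position: [0.5766, -0.3247, 0.1334]
tcp_rot: [[1.0, 0.005, 0.001], [0.005, -1.0, -0.001], [0.001, 0.001, -1.0]]
force: [-2.9, 2.0, 10.4]
opening: 0.573
grasp_force: 5.3
```

Emit:
play_rows(
  motion=[
    [[0,0,0.001,0,0,0],[0,0,0.002,0,0,0],[0,0,0.003,0,0,0],[0,0,0.003,0,0,0],[0,0,0.003,0,0,0]],
  ],
)

```text
time_s: 26.5
position: [0.5767, -0.3247, 0.1333]
tcp_rot: [[1.0, 0.005, 0.002], [0.005, -1.0, -0.001], [0.002, 0.001, -1.0]]
force: [-5.6, 3.3, 23.5]
opening: 0.571
grasp_force: 11.6
```

The hard stop is reached: z stays at 0.1333 m while the force rises to 23 N. One last check before handing in.

```bash
python3 - <<'E'
from fit import *
np.set_printoptions(precision=3,suppress=True)
caps={n:snap(n) for n in('top','scene')}
for o in('scoop','cutters','glue'): print(o,[(n,[np.round(d['at'],3).tolist() for d in finder.recognise(n,o)[:1]]) for n in caps])
print(fit(caps,'scoop',(.535,-.012,0)))
s=bot.read_state(); print(s['time_s'],s['position'],s['force'])
if s['force'][2]>12 and s['position'][2]<.1345: print(bot.hand_in())
E
```

```text
scoop [('top', [[0.539, -0.009, 0.001]]), ('scene', [[0.569, -0.016, 0.018]])]
cutters [('top', [[0.372, 0.307, 0.016]]), ('scene', [[0.376, 0.316, 0.013]])]
glue [('top', [[0.669, 0.349, 0.064]]), ('scene', [[0.682, 0.349, 0.051]])]
(array([ 0.534, -0.01 , -0.02 ]), np.float64(0.9439910518248478))
27.0 [ 0.577 -0.325  0.133] [-5.889  2.951 22.355]
the job is handed in; nothing more can be done
None
```

I handed the job in at 27.0 s: all five balls are in the hopper, the scoop stands upright on the bench, the fastener slot is in line with the red marks to within 0.5°, the fingers hold the panel down on its seal at about 22 N, and the cutters and glue bottle were left where they were.

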